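Hook a hanger arm into the slotted bench upright

ROBOT

A 7-joint arm with a two-finger parallel gripper is mounted at the origin on the work surface. World frame = base frame: x ahead of the robot, y to its left, z up, the work surface at z = 0. Lengths are in m, angles in rad, forces in N, time in s.
With the tool pointing down it reaches from about 0.35 to 0.9 m from the base axis. Payload 8.1 kg.
Tool frame: the origin (TCP) lies on the centre line of the jaws, within the pads' length; the fingertips stand bot.tcp_to_tips ahead of it and the grasp point (between the pads) lies 2 mm behind it (bot.tcp_to_tips is the distance from the TCP to the fingertips, in m); z points along the fingers, y is the direction in which the jaws open and shut (so a half turn about z gives the same grasp; the last joint's range is limited). The gripper opens to 85 mm and grips with 20 to 120 N. Pads are 22 mm wide; open, the fingers measure 114 mm over their backs; the gripper's body (76 mm by 85 mm) begins 54 mm behind the grasp point. The pads swing forward as they close: fully open they stand 13 mm farther back than shut.
Start: joints at [1.029, 0.434, 0.025, 1.573, -0.012, 1.134, -0.075], TCP at [0.266, -0.566, 0.248] pointing down, gripper open.
Joint ranges: [-2.62, 2.62], [-0.44, 2.09], [-1.27, 1.32], [0.08, 2.57], [-1.32, 4.46], [0.12, 2], [-2.74, 2.74]. Speed limits (rad/s): [2.22, 2.22, 3.01, 3.01, 3.14, 3.14, 3.14].

INTERFACE

Orientations are given as [roll, pitch, yaw] about the fixed x, y, z axes, in that order (R = Rz(yaw) Ry(pitch) Rx(roll)).
In Python, from station import bot, effector, optics gives the robot as it stands. The module is installed in compiled form; this text tells all that it offers. Calls block until the motion is done:
- bot.goto(position, orientation): joint-space move of the TCP to a pose.
- bot.servo_line(position, ori=None, velocity=0.15): straight line of the TCP; ori=None keeps the orientation; velocity is the mean speed in m/s.
- bot.set_joints(angles): joint-space move.
- effector.move_gripper(opening, grip_force=None): finger opening in m; grip_force is the grip in N (None keeps the last); returns when the fingers have stopped.
- bot.wait(seconds).
- bot.solve_ik(position, orientation): joint angles nearest the present ones, or None.
- bot.sense(): the state.
- optics.camera(name): name is "scene" or "side" or "wrist"; returns a dict with "color" (384x512x3 uint8, red, green, blue), "intrinsics" (3x3 intrinsics, pixels), "dist_coeffs" ([k1, k2, p1, p2, k3] as OpenCV has them; the pictures are not rectified), "pose" (4x4, takes a point from camera to world coordinates). Camera axes: x right, y down, z forward; pixel columns grow to the right and rows downward; lengths in m; the calibration is good to about 2 mm. A picture is of the moment at which its call begins. There is no depth.
A pose or a line that the arm cannot do raises bot.PlanningError and nothing moves.
- bot.job_done(): hands the job in, once; it reports no verdict.
The state is a dict: "time": time; "joint_pos": joint angles; "qd": joint speeds; "joint_torque": joint torques, N m; "tcp_pos": TCP position; "ee_rot": TCP orientation; "ft_force": force on the tool from outside, world axes, zero at the start; "wrist_torque": the same for the moment, N m; "width": finger opening in m.
Only numpy, scipy, OpenCV 4.12 (cv2) and the standard library are available. Lean on these libraries where they do the work, as an engineer would, in place of code of your own. Each camera call takes 0.05 s, during which the arm holds its last target. There are 200 camera calls.

TASK

Hang the blue hanger arm on the grey slotted upright: press its two steel hook tabs into the two slots of the top row, then lower it until both hooks sit fully down behind the sheet, and let go. Leave the yellow arm, which has no tabs, where it stands.

Things in the scene. Friction and masses are not known exactly. Their poses are not given: they have to be found in the camera images.
- blue_arm: Blue steel hanger arm, 0.2-0.35 kg, to be hung. Stands on its underside. Arm 25 wide, 40 tall, x = -6 to -156 mm, y = 0; grip it across near x = -80, z = 30 (balance x = -65). Black end stop 60 tall at x = -162. Back plate 90 wide, 70 tall, x = -6 to 0, with two steel hook tabs. Origin: back face of the plate, mid-width, underside. z up, +x out of the back face, away from the arm.
- hook_tabs (a point): Midway between the blue arm's two tabs, on the plate's back face at the necks' underside: (0, 0, 50) mm in blue_arm, same axes. Tabs at y = -40 and +40, 12 wide, stand out 19 mm: neck 8 thick (top 8 above here), then a down-turned lip, tip 17 below here. Gap from back face to lip: 15 mm at the tip, 8 at the neck.
- slotted_upright: Fixed grey steel sheet 170 wide, 212 tall, 6 thick, foot and flanges behind. Origin: front face, mid-width, at bench. z up, +x into the sheet; hung, the blue arm's axes are parallel to these. 4 open slots 34 wide, 44 tall at y = -40, +40: bottom row z 70-114, top row z 150-194. Tabs enter with blue origin at (0, 0, 126) mm here, 9 mm free all round; hung, it is at x 0 to -3, z 100.
- yellow_arm: Yellow bystander arm, same form, size and frame as the blue arm (25 wide, 40 tall, 162 long, back plate 90 wide, 70 tall) but without tabs: a flat back plate with two dark screw holes. Stands on the bench beside the blue arm; leave it alone.
Things that resemble listed ones, but are neither listed nor needed, are in the scene too. Of the things shaped like the blue_arm, the blue one is meant.

How it is judged:
At the end, for the whole second after the job is handed in: The blue arm hangs at rest, released, in the top slots: origin within 10 mm of the upright's front face, 90 to 108 mm above the bench, within 18 mm of mid-width, tilted under 10 degrees, square to the sheet within 11 degrees; yellow arm within 30 mm of its start (z of blue_arm in the frame of slotted_upright between 0.09 and 0.108 m and x of blue_arm in the frame of slotted_upright between -0.01 and 0.01 m and y of blue_arm in the frame of slotted_upright between -0.018 and 0.018 m and angle between blue_arm's own z axis and vertical below 0.17 rad and angle between the x axis of blue_arm and the x axis of slotted_upright, either way round below 0.2 rad and linear speed of blue_arm below 0.02 m/s and distance of yellow_arm from where it was at the start of the episode below 0.03 m); the robot touches nothing.
It fails at once if the yellow arm is moved by more than 30 mm (distance of yellow_arm from where it was at the start of the episode above 0.03 m).
It also fails if it takes over 40 s, if anything falls off the work surface, if the arm or the gripper's body presses on something with over 40 N, if the wrist force passes 120 N, or if a joint passes its speed limit or range.

## Working session

There is one attempt and no reset: what is moved stays moved. The work goes in short steps, each a Python script; the robot and the scene stay as the last script left them, time stands still between calls to the robot, and variables do not carry over. Pictures are saved under pics/ and viewed, about 8 in all and at most 12, crops included, and the job is handed in when it is done.

```bash
mkdir -p pics; ls; python3 - <<'E'
from station import bot,effector,optics
import cv2,numpy as np,pickle
d={}
for n in("scene","side","wrist"):
    c=optics.camera(n); d[n]=c; print(n,c["intrinsics"].tolist(),c["dist_coeffs"],np.round(c["pose"],3).tolist())
pickle.dump(d,open("c0.pkl","wb"))
im=np.hstack([d["scene"]["color"],d["side"]["color"]])
cv2.imwrite("pics/a.png",d["scene"]["color"][...,::-1]);cv2.imwrite("pics/b.png",d["side"]["color"][...,::-1])
print(bot.sense(),bot.tcp_to_tips)
E
```

```text
pics
scene [[488.6210906799636, 0.0, 247.55200834043083], [0.0, 488.6210906799636, 194.50739032967226], [0.0, 0.0, 1.0]] [-0.01604629  0.          0.          0.          0.        ] [[-0.554, 0.482, -0.679, 1.156], [0.832, 0.31, -0.46, 0.419], [-0.011, -0.82, -0.573, 0.629], [0.0, 0.0, 0.0, 1.0]]
side [[419.3471193524083, 0.0, 259.12960779027674], [0.0, 419.3471193524083, 184.3716594437416], [0.0, 0.0, 1.0]] [-0.04178331  0.          0.          0.          0.        ] [[-0.997, -0.059, 0.042, 0.431], [-0.072, 0.73, -0.68, 0.568], [0.01, -0.681, -0.732, 0.724], [0.0, 0.0, 0.0, 1.0]]
wrist [[291.02382282940584, 0.0, 251.67333508252932], [0.0, 291.02382282940584, 195.24064861855692], [0.0, 0.0, 1.0]] [0.02081143 0.         0.         0.         0.        ] [[0.425, -0.858, -0.288, 0.338], [-0.905, -0.404, -0.133, -0.53], [-0.002, 0.317, -0.948, 0.374], [0.0, 0.0, 0.0, 1.0]]
{'time': 0.15, 'joint_pos': array([ 1.02940226,  0.43505582,  0.02499334,  1.57385688, -0.01158263,
        1.13402992, -0.07510265]), 'qd': array([-9.00641540e-04, -1.93397572e-03,  1.42995929e-05, -2.31517657e-03,
        8.04616365e-04,  1.06141633e-03, -1.19063673e-03]), 'joint_torque': array([ 1.85906269e-03, -6.70889997e+01,  1.02591299e+00, -3.16447055e+01,
        1.56106084e-02,  9.04553686e-03, -4.96328755e-05]), 'tcp_pos': array([ 0.26532292, -0.56549224,  0.24772297]), 'ee_rot': array([-3.14039470e+00,  1.33728070e-04,  4.38713108e-01]), 'ft_force': array([ 0.31178801, -0.11183928, -0.30798497]), 'wrist_torque': array([ 0.0096868 , -0.01907277,  0.02850086]), 'width': 0.0855685732061951} 0.017
```

View pics/a.png

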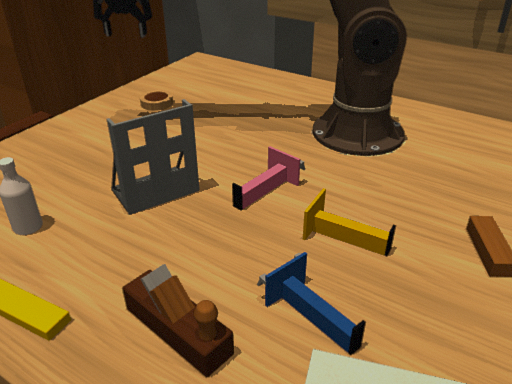

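View pics/b.png

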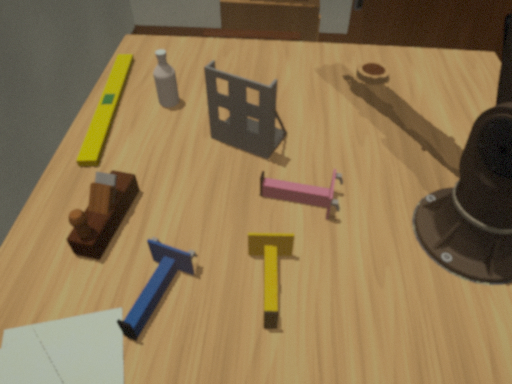

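The blue arm is at scene (310,300) and side (160,285). The pink lookalike is at scene (270,180), and it has tabs but the wrong colour. The yellow one is at scene (350,225) and has no tabs. The blue one fits the description. The upright is at scene (155,155) and side (240,110), with its front face towards the side camera. An enlarged crop will confirm this.

```bash
python3 - <<'E'
import cv2,numpy as np,pickle
d=pickle.load(open("c0.pkl","rb"))
def p(n,x,y):
    im=d[n]["color"][y:y+105,x:x+140,::-1]
    im=cv2.resize(im,(400,300),interpolation=cv2.INTER_CUBIC)
    s=400/140
    for k in range(0,140,20):
        cv2.putText(im,str(x+k),(int(k*s),8),0,.3,(0,0,255));cv2.line(im,(int(k*s),10),(int(k*s),16),(0,0,255))
        cv2.putText(im,str(y+k),(0,int(k*s)+4),0,.3,(0,0,255))
    return im
cv2.imwrite("pics/c.png",np.vstack([np.hstack([p("scene",245,250),p("side",95,235)]),np.hstack([p("scene",85,105),p("side",175,57)])]))
E
```

```text
(no output)
```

View pics/c.png

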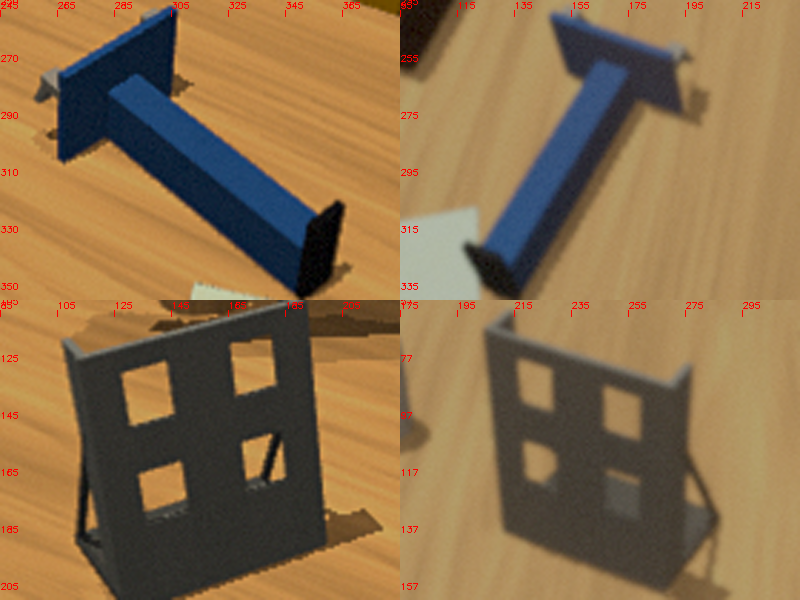

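```bash
cat > h.py <<'E'
import cv2,numpy as np,pickle
def ray(c,px):
    u=cv2.undistortPoints(np.array([[px]],float),c["intrinsics"],c["dist_coeffs"])[0,0]
    P=c["pose"]; v=P[:3,:3]@[u[0],u[1],1]; return P[:3,3],v/np.linalg.norm(v)
def onz(c,px,z):
    o,v=ray(c,px); return o+v*(z-o[2])/v[2]
def tri(a,pa,b,pb):
    o1,v1=ray(a,pa);o2,v2=ray(b,pb)
    t=np.linalg.lstsq(np.c_[v1,-v2],o2-o1,rcond=None)[0]
    p,q=o1+t[0]*v1,o2+t[1]*v2; return (p+q)/2,np.linalg.norm(p-q)
def proj(c,X):
    M=np.linalg.inv(c["pose"]); return cv2.projectPoints(np.array(X,float).reshape(-1,3),cv2.Rodrigues(M[:3,:3])[0],M[:3,3],c["intrinsics"],c["dist_coeffs"])[0][:,0]
E
python3 - <<'E'
from h import *
np.set_printoptions(precision=4,suppress=True)
d=pickle.load(open("c0.pkl","rb"));S,D=d["scene"],d["side"]
f=lambda off,x,y:(off[0]+x/2.857,off[1]+y/2.857)
bs=lambda x,y:f((245,250),x,y);bd=lambda x,y:f((95,235),x-400,y)
us=lambda x,y:f((85,105),x,y-300);ud=lambda x,y:f((175,57),x-400,y-300)
for n,a,b,z in[("plTL",bs(58,76),bd(551,13),.07),("plTR",bs(176,8),bd(676,56),.07),
 ("armL0",bs(108,93),bd(597,62),.04),("armR0",bs(140,75),bd(629,66),.04),("armL1",bs(303,222),bd(483,248),.04),("armR1",bs(330,206),bd(518,262),.04),
 ("uTL",us(82,358),ud(488,330),.212),("uTR",us(307,302),ud(672,388),.212),("uBL",us(125,603),ud(503,529),0),("uBR",us(325,545),ud(668,590),0),
 ("s1TL",us(121,376),ud(517,358),.194),("s1BL",us(131,427),ud(520,400),.15),("s1TR",us(168,360),ud(553,370),.194),("s2TL",us(230,346),ud(605,385),.194),("s2TR",us(270,338),ud(641,396),.194),("s2BR",us(277,385),ud(641,441),.15)]:
    X,e=tri(S,a,D,b);print(n,X,"%.4f"%e,onz(S,a,z)[:2],onz(D,b,z)[:2])
E
```

```text
plTL [0.6687 0.1202 0.0687] 0.0014 [0.6702 0.1217] [0.6683 0.1202]
plTR [0.5799 0.1474 0.0676] 0.0034 [0.5835 0.1505] [0.5794 0.1469]
armL0 [0.6387 0.1365 0.0387] 0.0011 [0.6401 0.1377] [0.6383 0.1367]
armR0 [0.6159 0.1428 0.0411] 0.0070 [0.617  0.1462] [0.6162 0.138 ]
armL1 [0.6741 0.2753 0.0492] 0.0017 [0.6661 0.2722] [0.6774 0.2722]
armR1 [0.6525 0.2811 0.0449] 0.0001 [0.6482 0.2799] [0.6541 0.2791]
uTL [ 0.606  -0.2587  0.2106] 0.0013 [ 0.6086 -0.2552] [ 0.6058 -0.2577]
uTR [ 0.4564 -0.1888  0.2107] 0.0033 [ 0.4609 -0.184 ] [ 0.4564 -0.1898]
uBL [ 0.6086 -0.2572  0.0076] 0.0029 [ 0.6009 -0.2676] [ 0.6103 -0.2637]
uBR [ 0.4542 -0.1933 -0.0018] 0.0046 [ 0.4582 -0.1884] [ 0.4541 -0.1947]
s1TL [ 0.5831 -0.2506  0.1902] 0.0031 [ 0.5897 -0.242 ] [ 0.5823 -0.2477]
s1BL [ 0.583  -0.2494  0.1509] 0.0034 [ 0.5836 -0.2477] [ 0.5836 -0.2537]
s1TR [ 0.5521 -0.2353  0.1921] 0.0009 [ 0.5553 -0.2316] [ 0.5518 -0.2332]
s2TL [ 0.5095 -0.2175  0.1908] 0.0036 [ 0.5163 -0.2098] [ 0.5092 -0.2161]
s2TR [ 0.4807 -0.206   0.1891] 0.0055 [ 0.4917 -0.1943] [ 0.4804 -0.2037]
s2BR [ 0.48   -0.2035  0.1502] 0.0027 [ 0.4812 -0.2016] [ 0.4801 -0.2061]
```

```bash
python3 - <<'E'
from h import *
from station import bot,effector,optics
for p,y in[([.642,.206,.2],1.326),([.642,.206,.028],1.326),([.5648,-.1515,.16],1.134),([.61,-.05,.2],1.134)]:
    print(bot.solve_ik(p,[np.pi,0,y]))
bot.goto([.642,.206,.2],[np.pi,0,1.326]); print(bot.sense()["time"])
c=optics.camera("wrist");pickle.dump(c,open("w1.pkl","wb"));cv2.imwrite("pics/w1.png",c["color"][...,::-1])
E
```

```text
[ 0.00230603  0.64144288 -0.65045365  1.45866659  0.40316651  1.17718092
 -0.95214428]
[-0.10066219  0.79056168 -0.46577116  1.60671553  0.4387798   0.85012591
 -0.98564337]
[ 0.39031891  0.47924503 -0.3079508   1.7593545   0.1752691   0.92984907
 -0.42705557]
[ 0.28864357  0.4961337  -0.42906153  1.63904914  0.22945843  1.05658406
 -0.6450439 ]
3.1667
```

View pics/w1.png

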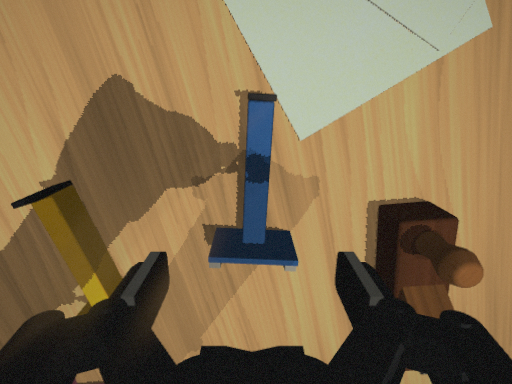

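The wrist view shows the blue arm from (256,97) at the stop to (254,245) at the plate, with tab tips at (215,265) and (291,267). Yellow lies to the left at (80,240).

```bash
python3 - <<'E'
from h import *
np.set_printoptions(precision=4,suppress=True)
c=pickle.load(open("w1.pkl","rb"));im=c["color"];hsv=cv2.cvtColor(im,cv2.COLOR_RGB2HSV)
m=cv2.inRange(hsv,(100,100,20),(130,255,255))
n,l,st,_=cv2.connectedComponentsWithStats(m);k=1+np.argmax(st[1:,4]);print(st[k])
m=(l==k)
mid=[]
for r in range(106,236,6):
    xs=np.where(m[r])[0]; 
    if r<225: A,B=onz(c,(xs.min()-.5,r),.04),onz(c,(xs.max()+.5,r),.04); mid.append((A+B)/2); print(r,xs.min(),xs.max(),np.linalg.norm(A-B)) if r%24<6 else 0
mid=np.array(mid)[:,:2]
v=np.linalg.svd(mid-mid.mean(0))[2][0];v*=np.sign(v[1]);print("axis",np.degrees(np.arctan2(v[1],v[0])),mid.mean(0))
# plate: widest rows
for r in range(224,270,3):
    xs=np.where(m[r])[0]; print(r,(xs.min(),xs.max()) if len(xs) else None)
y=cv2.inRange(hsv,(20,120,60),(32,255,255)); n,l,st,_=cv2.connectedComponentsWithStats(y);k=1+np.argmax(st[1:,4]);ys,xs=np.where(l==k)
i=xs.argmax();print("yellow right",xs[i],ys[i],onz(c,(xs[i],ys[i]),.04))
E
```

```text
[ 209  100   89  166 5490]
124 248 272 0.02394563014259027
148 247 270 0.02360499495432293
172 246 268 0.02323912635393995
196 244 267 0.024922962855469806
220 243 265 0.02455966453353914
axis 73.05179714812863 [0.6511 0.2224]
224 (np.int64(243), np.int64(265))
227 (np.int64(243), np.int64(265))
230 (np.int64(229), np.int64(271))
233 (np.int64(227), np.int64(289))
236 (np.int64(225), np.int64(290))
239 (np.int64(227), np.int64(291))
242 (np.int64(226), np.int64(292))
245 (np.int64(225), np.int64(292))
248 (np.int64(221), np.int64(293))
251 (np.int64(220), np.int64(294))
254 (np.int64(221), np.int64(295))
257 (np.int64(210), np.int64(296))
260 (np.int64(209), np.int64(297))
263 (np.int64(252), np.int64(297))
266 None
269 None
yellow right 121 278 [0.469  0.1319 0.04  ]
```

```bash
python3 - <<'E'
from h import *
from station import bot,effector,optics
c=pickle.load(open("w1.pkl","rb"))
A,B=onz(c,(208.5,262),.07),onz(c,(297.5,264.5),.07);print(A,B,np.linalg.norm(A-B),np.degrees(np.arctan2(*(B-A)[1::-1])))
O=(A+B)[:2]/2; a=np.radians(73.05); v=np.array([np.cos(a),np.sin(a)])
M=np.array([.6511,.2224]); w=np.array([-v[1],v[0]]); s=(O-M)@v; print("O",O,"axis offset",(O-M)@w)
O=M+s*v; g=O+.08*v; print("origin",O,"grasp",g)
np.save("O.npy",O)
bot.goto([*g,.12],[np.pi,0,a])
bot.servo_line([*g,.028],velocity=.12)
print(bot.sense()["ft_force"])
effector.move_gripper(.0,80)
bot.wait(.2)
s=bot.sense();print(s["width"],s["ft_force"],s["tcp_pos"],s["ee_rot"])
bot.servo_line([*g,.17],velocity=.1)
s=bot.sense();print(s["time"],s["width"],s["ft_force"],s["wrist_torque"],s["tcp_pos"],s["ee_rot"])
c=optics.camera("wrist");pickle.dump(c,open("w2.pkl","wb"));cv2.imwrite("pics/w2.png",c["color"][...,::-1])
E
```

```text
[0.58080338 0.14383776 0.07      ] [0.66694202 0.11924314 0.07      ] 0.08958102365169238 -15.935301955620307
O [0.6238727  0.13154045] axis offset -0.00044439228961403246
origin [0.62344761 0.13167001] grasp [0.64677058 0.20819477]
[ 0.94082529  0.90260514 -0.0567847 ]
0.02369148083868411 [0.4185217  0.01300404 5.35434805] [0.64714363 0.20835293 0.02853644] [ 3.14085069e+00 -4.85881111e-04  1.27489246e+00]
6.9 0.023947832397406468 [ 0.07484722 -0.03334705 -2.55505602] [0.01895938 0.03897216 0.01916106] [0.64642826 0.20800649 0.16918529] [-3.14059248e+00  7.92600212e-04  1.27505986e+00]
```

View pics/w2.png

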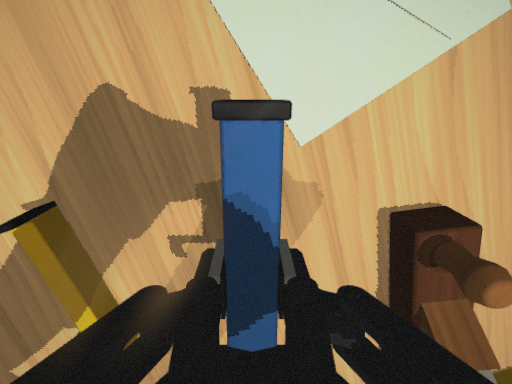

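The blue arm is firmly gripped, and the stop at (251,108) is level and straight in the hand. Next I move it to a standoff in front of the upright.

```bash
python3 - <<'E'
from h import *
from station import bot,effector,optics
U=np.array([.531,-.2255]);a=np.radians(66.2);n=np.array([np.cos(a),np.sin(a)])
bot.goto([*(U+.15*n),.18],[np.pi,0,a])
bot.servo_line([*(U+.12*n),.155],velocity=.1)
s=bot.sense();print(s["time"],s["tcp_pos"],s["ee_rot"],s["ft_force"])
d={k:optics.camera(k) for k in("scene","side")};pickle.dump(d,open("c1.pkl","wb"))
def p(n,x,y,w=135,h=203):
    im=cv2.resize(d[n]["color"][y:y+h,x:x+w,::-1],(400,600),interpolation=cv2.INTER_CUBIC);s=400/w
    for k in range(0,h,20):
        cv2.putText(im,str(x+k),(int(k*s),8),0,.3,(0,0,255));cv2.putText(im,str(y+k),(0,int(k*s)+4),0,.3,(0,0,255))
    return im
cv2.imwrite("pics/e.png",np.hstack([p("scene",95,60),p("side",180,25)]))
E
```

```text
8.65 [ 0.57916488 -0.11601752  0.15463725] [-3.14084797e+00 -7.15729792e-05  1.15456235e+00] [-0.20000106  0.5131453  -1.93695744]
```

View pics/e.png

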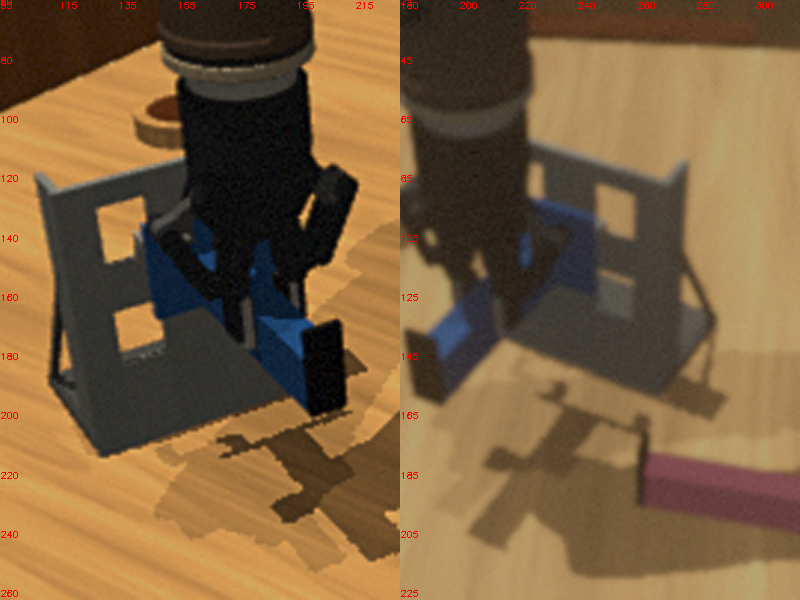

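```bash
python3 - <<'E'
from h import *
np.set_printoptions(precision=1,suppress=True)
d=pickle.load(open("c1.pkl","rb"))
U=np.array([.531,-.2255]);a=np.radians(66.2);n=np.array([np.cos(a),np.sin(a)]);w=np.array([n[1],-n[0]]) # upright y
W=lambda out,y,z:[*(U+out*n+y*w),z]
P=[("plL top",.046,.045,.196),("plL bot",.046,.045,.126),("plR top",.046,-.045,.196),("plR bot",.046,-.045,.126),
("uTL",0,.085,.212),("uTR",0,-.085,.212),("uBL",0,.085,0),("uBR",0,-.085,0),("sL TL",0,.057,.194),("sL BL",0,.057,.15),("sL TR",0,.023,.194),("sR TL",0,-.023,.194),("sR TR",0,-.057,.194),("sR BR",0,-.057,.15)]
for q in P: print(q[0],proj(d["scene"],W(*q[1:]))[0],proj(d["side"],W(*q[1:]))[0])
E
```

```text
plL top [142.2 136.2] [209.1  88. ]
plL bot [147.  167.9] [211.4 113.6]
plR top [185.3 124.1] [244.9  99.6]
plR bot [188.1 155. ] [245.4 125.4]
uTL [111.9 124.7] [204.6  66.9]
uTR [192.1 103.6] [271.7  87.5]
uBL [128.7 214.1] [211.4 138.2]
uBR [199.1 189.3] [269.1 159.5]
sL TL [127.4 129.4] [215.7  77.1]
sL BL [130.7 149.3] [216.9  93.3]
sL TR [143.8 125. ] [228.5  81.1]
sR TL [165.2 119.1] [246.4  86.7]
sR TR [180.5 115. ] [260.  91.]
sR BR [182.4 134.2] [259.8 107.3]
```

Predicted and observed corners of the upright agree within about 1–2 px. The plate sits about 2–3 mm towards −y of the upright, so I add a 2 mm correction. Now I insert it with force checks.

```bash
python3 - <<'E'
from h import *
from station import bot,effector,optics
np.set_printoptions(precision=4,suppress=True)
U=np.array([.531,-.2255]);a=np.radians(66.2);n=np.array([np.cos(a),np.sin(a)]);w=np.array([n[1],-n[0]])
U=U+.002*w
bot.servo_line([*(U+.105*n),.155],velocity=.06)
f0=bot.sense()["ft_force"]
for o in(.1,.095,.09,.087,.085,.083,.081,.079,.077,.075,.073):
    bot.servo_line([*(U+o*n),.155],velocity=.03);s=bot.sense();f=s["ft_force"]-f0
    print(o,f[:2]@n,f[:2]@w,f[2],(s["tcp_pos"][:2]-U)@n,s["time"])
    if np.linalg.norm(f)>8: break
print(s["wrist_torque"],s["ee_rot"])
d={k:optics.camera(k) for k in("scene","side")};pickle.dump(d,open("c2.pkl","wb"))
def p(n,x,y,w=135,h=203):
    return cv2.resize(d[n]["color"][y:y+h,x:x+w,::-1],(400,600),interpolation=cv2.INTER_CUBIC)
cv2.imwrite("pics/f.png",np.hstack([p("scene",95,60),p("side",180,25)]))
E
```

```text
0.1 0.8058454091324916 0.6129907946582367 -0.6376751430140626 0.09978487842893627 9.4667
0.095 -0.12358881276875469 0.1827028242208766 -1.8175110761625177 0.09463583419628646 9.7833
0.09 -1.2773513324835304 0.6958610047853376 -0.4809120365660893 0.08960326457601268 10.1
0.087 -0.7428463288081948 -0.48327415049586653 -0.4834626168558085 0.08671335705902354 10.35
0.085 -1.0977036414727674 1.0100913012412343 -0.4859576426786747 0.08481326467509438 10.6
0.083 -0.730553310810035 0.8623027174192773 -0.41521523487248 0.08279400727415995 10.85
0.081 0.9230059788741871 0.4406561942745107 -0.055009794653735566 0.08114347471895396 11.1
0.079 5.11178110846256 1.8297063963595774 -2.341338768487722 0.08102706879161409 11.35
0.077 11.297777646496506 1.3018906363260423 -3.58109778923712 0.08099646046990037 11.6
[ 1.977  -1.1796 -0.287 ] [ 3.1403 -0.0053  1.1579]
```

View pics/f.png

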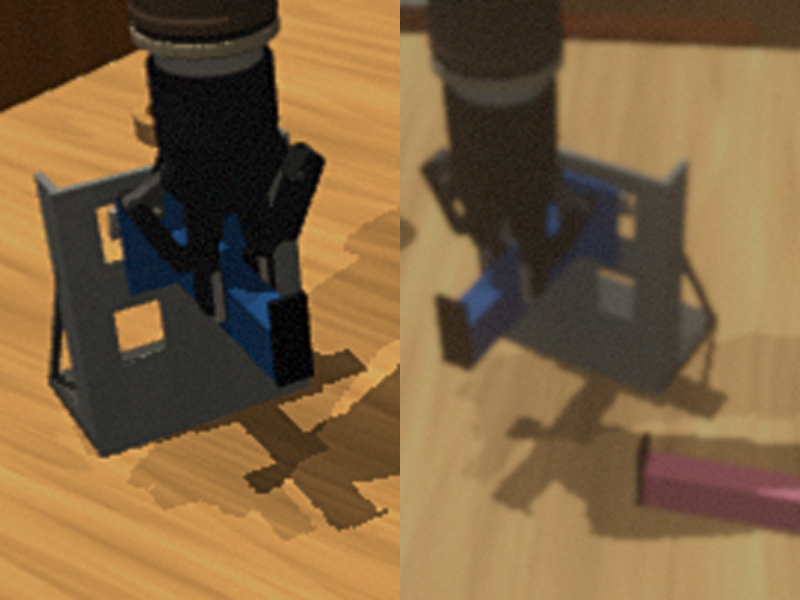

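The plate touches the face at exactly the expected depth, and the left hook lip shows behind the sheet at crop (115,225). I back off 1.5 mm and lower.

```bash
python3 - <<'E'
from h import *
from station import bot,effector,optics
np.set_printoptions(precision=4,suppress=True)
U=np.array([.531,-.2255]);a=np.radians(66.2);n=np.array([np.cos(a),np.sin(a)]);w=np.array([n[1],-n[0]])
U=U+.002*w
bot.servo_line([*(U+.0822*n),.155],velocity=.03);bot.wait(.1)
f0=bot.sense()["ft_force"]
for z in(.148,.142,.138,.135,.133,.131,.130,.129,.128,.127,.126):
    bot.servo_line([*(U+.0822*n),z],velocity=.04);s=bot.sense();f=s["ft_force"]-f0
    print(z,f[:2]@n,f[:2]@w,f[2],(s["tcp_pos"][:2]-U)@n,s["tcp_pos"][2],s["time"])
    if np.linalg.norm(f)>12: break
print(s["wrist_torque"],s["ee_rot"])
E
```

```text
0.148 -2.032365309882368 -0.7514038898352897 0.17115168853111484 0.08191271768752185 0.14746540049066437 12.45
0.142 -1.2009013360317946 -0.6007299173307011 -0.35110977903195373 0.08210691281005955 0.1416160893628524 12.75
0.138 0.05663641362126623 -0.6040183215609728 -0.38021785502169214 0.0821413023743663 0.1377282132411157 13.0
0.135 -0.9692337857150237 -0.3436851272368188 -0.0007120110423430859 0.0821482288687477 0.13481268870448296 13.25
0.133 -1.447292837083788 -0.3484937269091073 0.8473479457614981 0.08215906679241895 0.1328827035392656 13.5
0.131 -0.8328768450385025 0.09565804140384296 -0.32204564798623636 0.08218280228717763 0.13087973545508155 13.75
0.13 -0.7707920755923614 -0.9960054018917278 0.5342520318865431 0.0821757813950547 0.1299523748049422 14.0
0.129 -0.707294708683549 -0.6953540990101046 -0.5411639631129366 0.08217989058129543 0.12893117900499146 14.25
0.128 -0.7416681154365997 0.11981628232464611 2.644516109053684 0.08221463136312063 0.1282200854306243 14.5
0.127 -1.2929510543100005 -2.495987561631296 8.449902261789068 0.08209244180229758 0.1275807247007884 14.75
0.126 -2.086002794570655 -2.0822433151475255 9.716624633073186 0.08191896288117441 0.1266741650346034 15.0
[-0.7112  0.8001 -0.0816] [3.1408 0.0007 1.1553]
```

```bash
python3 - <<'E'
from h import *
from station import bot,effector,optics
np.set_printoptions(precision=4,suppress=True)
p=bot.sense()["tcp_pos"]
bot.servo_line([p[0],p[1],.1275],velocity=.03)
effector.move_gripper(.06);bot.wait(.3)
s=bot.sense();print(s["width"],s["ft_force"])
bot.servo_line([p[0],p[1],.28],velocity=.1)
bot.goto([.60,.08,.3],[np.pi,0,1.155]);bot.wait(.3)
s=bot.sense();print(s["time"],s["ft_force"],s["tcp_pos"])
d={k:optics.camera(k) for k in("scene","side")};pickle.dump(d,open("c3.pkl","wb"))
def q(n,x,y,w=135,h=203):
    return cv2.resize(d[n]["color"][y:y+h,x:x+w,::-1],(400,600),interpolation=cv2.INTER_CUBIC)
cv2.imwrite("pics/g.png",np.hstack([q("scene",95,60),q("side",180,25)]))
U=np.array([.531,-.2255]);a=np.radians(66.2);n=np.array([np.cos(a),np.sin(a)]);w=np.array([n[1],-n[0]])
for nm,o,y,z in[("pTL",.006,.045,.17),("pTR",.006,-.045,.17),("pBL",.006,.045,.1),("pBR",.006,-.045,.1),("stopTL",.162,.0125,.16)]:
    X=[*(U+o*n+y*w),z];print(nm,(proj(d["scene"],X)[0]-[95,60])*2.963,(proj(d["side"],X)[0]-[180,25])*2.963+[400,0])
o=pickle.load(open("c0.pkl","rb"))
for k in("scene","side"):
    C=[]
    for c in(o[k],d[k]):
        m=cv2.inRange(cv2.cvtColor(c["color"],cv2.COLOR_RGB2HSV),(20,150,60),(32,255,255));x0=(295,180,110,80) if k=="scene" else (240,225,65,110)
        r=m[x0[1]:x0[1]+x0[3],x0[0]:x0[0]+x0[2]];M=cv2.moments(r,True);C.append((M["m10"]/M["m00"],M["m01"]/M["m00"],M["m00"]))
    print("yellow",k,np.array(C))
E
```

```text
0.060045623221871694 [-0.0453 -0.1133  0.2502]
18.9 [0.7026 0.0611 1.0791] [0.6002 0.0786 0.2999]
pTL [121.8854 236.9163] [516.6947 188.9792]
pTR [244.5921 202.0072] [618.9031 221.9172]
pBL [136.2011 326.3825] [521.7335 261.5525]
pBR [253.6582 289.4689] [618.8611 294.9701]
stopTL [273.1865 340.7427] [439.4744 327.2887]
yellow scene [[  47.4055   47.2576 2232.    ]
 [  47.3271   47.3845 2247.    ]]
yellow side [[  30.5489   37.3371 1789.    ]
 [  30.348    37.5122 1767.    ]]
```

View pics/g.png

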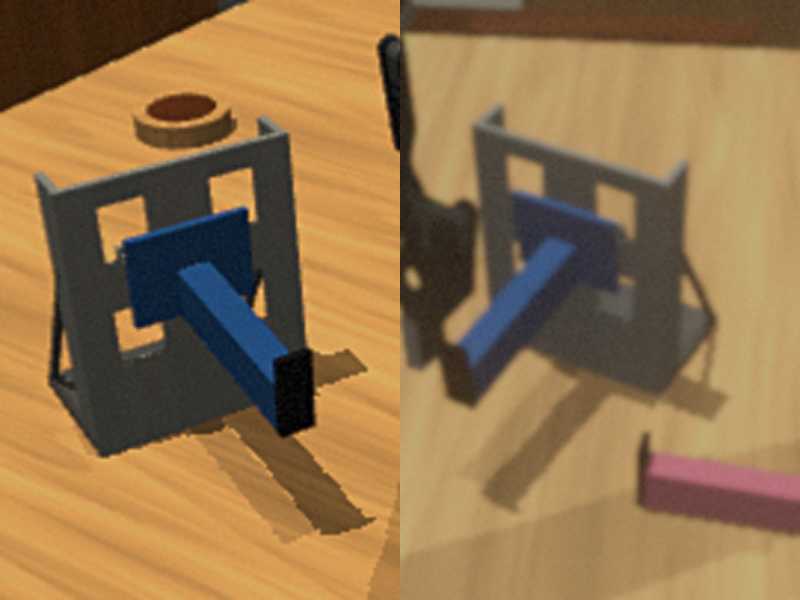

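```bash
python3 - <<'E'
from h import *
np.set_printoptions(precision=4,suppress=True)
d=pickle.load(open("c3.pkl","rb"))
U=np.array([.531,-.2255]);a=np.radians(66.2);n=np.array([np.cos(a),np.sin(a)]);w=np.array([n[1],-n[0]])
for nm,s,q in[("stTL",(274,353),(444,345)),("stTR",(313,346),(469,350)),("stBL",(278,436),(446,398)),("stBR",(314,426),(472,405)),("plTL",(124,240),(513,193)),("plTR",(248,207),(616,225)),("plBR?",(252,290),(616,291))]:
    X,e=tri(d["scene"],(95+s[0]/2.963,60+s[1]/2.963),d["side"],(180+(q[0]-400)/2.963,25+q[1]/2.963))
    print(nm,"out %.4f y %.4f z %.4f err %.4f"%((X[:2]-U)@n,(X[:2]-U)@w,X[2],e))
E
```

```text
stTL out 0.1608 y 0.0108 z 0.1472 err 0.0056
stTR out 0.1640 y -0.0121 z 0.1496 err 0.0020
stBL out 0.1619 y 0.0156 z 0.0902 err 0.0005
stBR out 0.1632 y -0.0079 z 0.0918 err 0.0052
plTL out 0.0109 y 0.0453 z 0.1696 err 0.0008
plTR out 0.0104 y -0.0449 z 0.1689 err 0.0017
plBR? out 0.0068 y -0.0427 z 0.1020 err 0.0026
```

```bash
python3 -c "
from station import bot
bot.job_done();print(bot.sense()['time'])"
```

```text
the job is handed in; nothing more can be done
the job is handed in; nothing more can be done
```

The blue arm is hanging by both hooks in the top slots of the upright. I let it go, backed the robot clear and handed the job in at about 19 s of robot time, within the 40 s limit. The hand-in gives no verdict.

**How it went:** I gripped the arm across its balance area. I pressed the tabs in until the back plate met the sheet, stopping at about 11 N. After backing off slightly I lowered it 26 mm until it seated, with contact starting at an origin height of about 100 mm. I then opened the gripper.

**Last checks, from both fixed cameras after release:**

| Check | Measured | Limit |
|---|---|---|
| Blue arm origin height | about 99–100 mm | 90–108 mm |
| Distance from front face | about 4 mm (corner reads 1–5 mm) | 10 mm |
| Off mid-width | under 2 mm | 18 mm |
| Square to the sheet | within 1–2° | 11° |
| Tilt | about 3° | 10° |
| Yellow arm movement | about 0.2 px in both views | 30 mm |

- **Least exact:** the end stop hangs about 10 mm low, which is where the 3° comes from. That is roughly what the free play in the hooks allows. The stop corners themselves agreed only to 0.5–6 mm between the two views.
- **Other disagreement:** before insertion the plate read 2–3 mm to one side of where I predicted. I corrected by 2 mm.

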